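Put a graphite sizing plug back in its socket

TASK

Put the graphite sizing plug that stands by itself in front of the rack back into the pipe socket whose bore fits its diameter, standing right down on the socket's floor, and let go of it. The sockets were welded on by eye, so feel for the bore with a light touch: graphite is brittle, never press or knock it hard against the rack. Leave the two plugs beside the mug, the plug already in the rack and the mug where they are.

Things in the scene. Friction and masses are not known exactly. Their poses are not given: they have to be found in the camera images.
- rack: tool rack, fixed: steel flat bar 60 x 290 mm, 6 mm thick, with five upright pipe sockets in a row, 50 mm apart: at x = 0, y = -100, -50, 0, +50, +100 mm for plugs of 16, 20, 24, 28, 32 mm in that order. Welded by eye: those for 20 to 28 mm sit 2 to 6 mm off the row's line, some to +x, some to -x, and up to 4 mm off in y. Origin: centre of the bar's underside, on the bench; y along the row, z up. Keep forces on it below 25 N
- rack_rim (a point): the rack's middle at the height of the socket rims, 66 mm above the bench; axes as the rack's. Each pipe is 60 mm tall, wall 3.2 mm; its bore is 1.5 mm wider than its plug, straight, square-edged, and ends on the bar (floor 6 mm above the bench, 60 mm below the rim). The 32 mm socket holds its plug, the others are empty. A plug belongs in its own size, not in a wider one
- plug20_mid (a point): graphite sizing plug, 20 mm: dark graphite cylinder 20 mm in diameter, 65 mm long (lower edge chamfered 1 mm), then a 10 mm steel ferrule and a 50 mm wooden handle, both 18 mm in diameter; 125 mm tall, about 70 g, standing upright on its flat end. This point: half-way up on its axis, 62.5 mm above the lower end; z up the handle
- plug24_mid (a point): graphite sizing plug, 24 mm: dark graphite cylinder 24 mm in diameter, 65 mm long (lower edge chamfered 1 mm), then a 10 mm steel ferrule and a 50 mm wooden handle, both 22 mm in diameter; 125 mm tall, about 96 g, standing upright on its flat end. This point: half-way up on its axis, 62.5 mm above the lower end; z up the handle
- plug28_mid (a point): graphite sizing plug, 28 mm: dark graphite cylinder 28 mm in diameter, 65 mm long (lower edge chamfered 1 mm), then a 10 mm steel ferrule and a 50 mm wooden handle, both 26 mm in diameter; 125 mm tall, about 128 g, standing upright on its flat end. This point: half-way up on its axis, 62.5 mm above the lower end; z up the handle
- plug32_mid (a point): graphite sizing plug, 32 mm: dark graphite cylinder 32 mm in diameter, 65 mm long (lower edge chamfered 1 mm), then a 10 mm steel ferrule and a 50 mm wooden handle, both 30 mm in diameter; 125 mm tall, about 164 g, standing upright on its flat end. This point: half-way up on its axis, 62.5 mm above the lower end; z up the handle. Already home in the rack; it stays there
- mug: blue insulated mug with a lid, 82 mm in diameter, 128 mm tall, handle on its +y side out to 72 mm; origin at the centre of its underside. Two of the plugs 20, 24 and 28 stand within 180 mm of its axis and stay there; the third stands by itself in front of the rack, more than 200 mm from the mug, and is the one to put away. Which one varies
There are look-alikes about, which are no part of the job. Leave any green or turquoise look-alike of the part that bears plug20_mid alone.

How it is judged:
At the end, for the whole second after the job is handed in: The lone plug stands in the socket of its own diameter, upright (within 0.08 rad), its end at most 3 mm above the socket floor, at rest and released; the two plugs by the mug are upright within 20 mm of their start, the 32 mm plug within 12 mm and the mug within 30 mm (distance of plug32_mid from where it was at the start of the episode below 0.012 m and distance of mug from where it was at the start of the episode below 0.03 m and ((z of plug20_mid in the frame of rack between 0.064 and 0.0715 m and x of plug20_mid in the frame of rack between -0.009 and 0.009 m and y of plug20_mid in the frame of rack between -0.059 and -0.041 m and angle between plug20_mid's own z axis and vertical below 0.08 rad and linear speed of plug20 below 0.02 m/s and distance of each of plug24_mid, plug28_mid from where it was at the start of the episode below 0.02 m and angle between each of plug24_mid, plug28_mid's own z axis and vertical below 0.1 rad and horizontal distance between each of plug24_mid, plug28_mid and mug below 0.19 m) or (z of plug24_mid in the frame of rack between 0.064 and 0.0715 m and x of plug24_mid in the frame of rack between -0.009 and 0.009 m and y of plug24_mid in the frame of rack between -0.009 and 0.009 m and angle between plug24_mid's own z axis and vertical below 0.08 rad and linear speed of plug24 below 0.02 m/s and distance of each of plug20_mid, plug28_mid from where it was at the start of the episode below 0.02 m and angle between each of plug20_mid, plug28_mid's own z axis and vertical below 0.1 rad and horizontal distance between each of plug20_mid, plug28_mid and mug below 0.19 m) or (z of plug28_mid in the frame of rack between 0.064 and 0.0715 m and x of plug28_mid in the frame of rack between -0.009 and 0.009 m and y of plug28_mid in the frame of rack between 0.041 and 0.059 m and angle between plug28_mid's own z axis and vertical below 0.08 rad and linear speed of plug28 below 0.02 m/s and distance of each of plug20_mid, plug24_mid from where it was at the start of the episode below 0.02 m and angle between each of plug20_mid, plug24_mid's own z axis and vertical below 0.1 rad and horizontal distance between each of plug20_mid, plug24_mid and mug below 0.19 m))); the robot touches nothing.
It fails at once if the rack is pressed or knocked with more than 25 N (contact force between rack and anything else above 25 N).
It fails at once if a loose plug is tipped over (angle between any of plug20_mid, plug24_mid, plug28_mid's own z axis and vertical above 0.9 rad).
It fails at once if the plug already in the rack is pulled out or shifted (distance of plug32_mid from where it was at the start of the episode above 0.012 m).
It fails at once if the mug is shoved or tipped (distance of mug from where it was at the start of the episode above 0.03 m or angle between mug's own z axis and vertical above 0.3 rad).
It also fails if it takes over 58 s, if anything falls off the work surface, if the arm or the gripper's body presses on something with over 40 N, if the wrist force passes 120 N, or if a joint passes its speed limit or range.

ROBOT

A 6-joint arm with a two-finger parallel gripper is mounted at the origin on the work surface. World frame = base frame: x ahead of the robot, y to its left, z up, the work surface at z = 0. Lengths are in m, angles in rad, forces in N, time in s.
With the tool pointing down it reaches from about 0.225 to 0.875 m from the base axis. Payload 3.4 kg.
Tool frame: the origin (TCP) lies at the very end of the fingers, on their centre line; the grasp point (between the pads) lies 19 mm behind it (grip_depth is the distance from the TCP to the grasp point, in m); x points along the fingers, z is the direction in which the jaws open and shut, and the axes are right-handed (so a half turn about x gives the same grasp; the last joint's range is limited). The gripper opens to 85 mm and grips with 20 to 120 N. Pads are 22 mm wide; open, the fingers measure 114 mm over their backs; the gripper's body (76 mm by 85 mm) begins 54 mm behind the grasp point. The pads swing forward as they close: fully open they stand 13 mm farther back than shut.
Start: joints at [1.139, 0.276, 1.505, -0, 1.361, -0.121], TCP at [0.176, 0.547, 0.231] pointing down, gripper open.
Joint ranges: [-2.89, 2.89], [-0.75, 2.08], [0.22, 2.7], [-1.18, 4.32], [0.11, 2.71], [-2.7, 2.7]. Speed limits (rad/s): [2.57, 2.57, 3.14, 3.14, 3.14, 3.14].

INTERFACE

Orientations are given as a unit quaternion [w, x, y, z].
In Python, from rig import get_state, get_image, sign_off, grip_depth gives the robot as it stands. The module is installed in compiled form; this text tells all that it offers.
- The arm moves only by the tool arm_command, never from a script. Its argument "series" is a list of rows, each an object with "dp": the shift along the tool's x, y, z scaled (see below), a list of three; "angular": the turn, a rotation vector about the tool's x, y, z scaled (see below), a list of three; "gripper": the finger opening in mm, from 0 to 85.4. A call has exactly 8 rows; each row shifts and turns the pose as measured when the row begins, along the tool's axes as they then stand; what a row does not reach is not made up. The controller multiplies each number of a shift by 0.12 m and each number of a turn by 90 degrees. A row lasts 1/8 s, in which the tool goes at most 62.5 mm and 10.7 degrees, less where a joint would pass 70% of its speed; a pose out of reach is approached as far as the arm can. A call with a number of a shift or a turn outside -1 to 1 is refused whole. A call with a gripper value outside its range is refused whole. The fingers move at their own pace and stop on an object; "grip_force" is the grip in N (left out, the last holds). Time passes only in rows, so rows that do not move let the fingers close, or fill a call up. It gives the time, the measured TCP pose, the force and the opening at its end, in the units of the state.
- get_state(): the state, without advancing time (a new reading comes with each control period).
- get_image(name): name is "side" or "top" or "wrist"; returns a dict with "image" (420x560x3 uint8, blue, green, red), "depth" (420x560 float32, m along the optical axis (not along the pixel's ray), 0 where there is no reading), "mtx" (3x3 intrinsics, pixels), "view" (4x4, takes a point from world to camera coordinates); the wrist camera has in their place "mount" (4x4, takes a point from camera to tool coordinates, whose origin is the TCP and whose axes are the tool frame's). Camera axes: x right, y up, looking along -z (the intrinsics and any distortion apply to the point x, -y, -z); pixel columns grow to the right and rows downward; lengths in m; the calibration is good to about 2 mm. A picture is of the moment at which its call begins: read the wrist's pose just before it.
- sign_off(): hands the job in, once; it reports no verdict.
The state is a dict: "clock": time; "qpos": joint angles; "qd": joint speeds; "effort": joint torques, N m; "position": TCP position; "ee_rot": TCP orientation; "contact_force": force on the tool from outside, world axes, zero at the start; "moment": the same for the moment, N m; "width": finger opening in m.
Only numpy, scipy, OpenCV 4.12 (cv2) and the standard library are available. Lean on these libraries where they do the work, as an engineer would, in place of code of your own. Each camera call takes 0.05 s, during which the arm holds its last target. There are 200 camera calls.

## Working session

There is one attempt and no reset: what is moved stays moved. The work goes in short steps, Python scripts to look and compute and a tool call to move; the robot and the scene stay as the last step left them, time stands still between calls to the robot, and variables do not carry over. Pictures are saved under pics/ and viewed, about 8 in all and at most 12, crops included, and the job is handed in when it is done.

Besides the shell and the picture viewer there is one more tool, called after "Request:" as a command line: name --argument value ..., lists and objects as JSON in quotes. arm_command: Moves the arm, as the interface text tells. Its arguments: {"type":"object","properties":{"series":{"type":"array","items":{"type":"object","properties":{"dp":{"type":"array","items":{"type":"number"}},"angular":{"type":"array","items":{"type":"number"}},"gripper":{"type":"number"}}}},"grip_force":{"type":"number"}},"required":["series"]}

```bash
mkdir -p pics; cat > h.py <<'E'
import numpy as np, cv2
from rig import get_state,get_image,sign_off,grip_depth
from scipy.spatial.transform import Rotation as R
def T():
    s=get_state();q=s['ee_rot'];M=np.eye(4);M[:3,:3]=R.from_quat([q[1],q[2],q[3],q[0]]).as_matrix();M[:3,3]=s['position'];return M
def grab(n,tag):
    t=T();d=get_image(n);d['c2w']=t@d['mount'] if 'mount' in d else np.linalg.inv(d['view'])
    cv2.imwrite(f'pics/{tag}.png',d['image']);np.savez(f'{tag}.npz',**{k:v for k,v in d.items()});return d
def cloud(d):
    z=d['depth'];v,u=np.mgrid[:z.shape[0],:z.shape[1]];K=d['mtx']
    p=np.stack([(u-K[0,2])/K[0,0]*z,-(v-K[1,2])/K[1,1]*z,-z],-1)
    return p@d['c2w'][:3,:3].T+d['c2w'][:3,3]
E
python3 - <<'E'
from h import *
s=get_state();print(s,grip_depth)
a=grab('top','top0');b=grab('side','side0');
for d in(a,b):print(d['mtx'].tolist(),np.round(d['c2w'],3).tolist(),[k for k in d])
E
```

```text
{'clock': 0.0, 'qpos': array([ 1.13902380e+00,  2.76602382e-01,  1.50613687e+00, -1.85947421e-05,
        1.36070828e+00, -1.21031561e-01]), 'qd': array([-0.00041781,  0.00085723, -0.00028425,  0.00016259, -0.00039694,
        0.00126096]), 'effort': array([ 1.86071920e-03, -4.16784453e+01, -2.45804071e+01,  3.48927524e-04,
        1.09789224e-02,  4.09665040e-05]), 'position': array([0.17561818, 0.54696413, 0.23043402]), 'ee_rot': array([ 0.57077961, -0.41693019,  0.57191868,  0.41627982]), 'contact_force': array([ 0.11007167, -0.49760758,  0.36293526]), 'moment': array([-0.02436288, -0.00556256,  0.00673823]), 'width': 0.08566036393601596} 0.0187
[[399.7349523682354, 0.0, 282.98905727176293], [0.0, 399.7349523682354, 211.54330888731934], [0.0, 0.0, 1.0]] [[-0.022, 0.982, -0.189, 0.352], [-0.999, -0.028, -0.032, -0.095], [-0.037, 0.188, 0.981, 0.904], [0.0, 0.0, 0.0, 1.0]] ['image', 'depth', 'mtx', 'view', 'c2w']
[[427.38428128826945, 0.0, 284.9899056809935], [0.0, 427.38428128826945, 208.98258358589786], [0.0, 0.0, 1.0]] [[-0.966, 0.165, -0.198, 0.356], [-0.258, -0.643, 0.721, 0.579], [-0.008, 0.748, 0.664, 0.698], [0.0, 0.0, 0.0, 1.0]] ['image', 'depth', 'mtx', 'view', 'c2w']
```

View pics/top0.png

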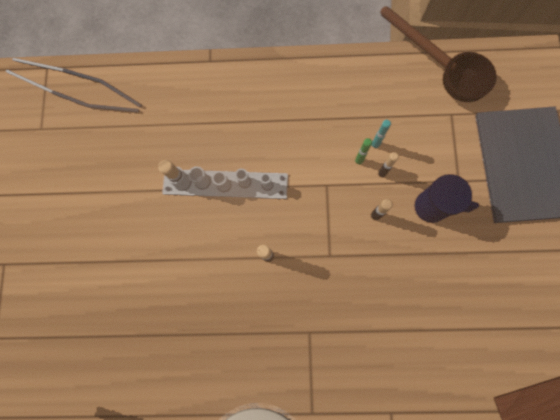

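View pics/side0.png

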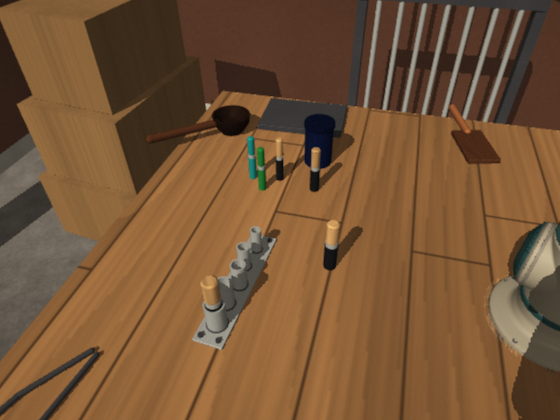

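The lone plug is at top (265,253) and side (332,245). The plugs by the mug are at top (388,165) and (381,210). The green and turquoise look-alikes at (363,151) and (381,134) are to be left alone. Next I'll measure the plug's size and the rack.

```bash
python3 - <<'E'
from h import *
from scipy.optimize import least_squares
ims=[]
for n,boxes in (('top0',dict(lone=(245,235,290,275),p1=(370,145,405,185),p2=(365,192,398,228),rack=(150,150,300,210))),('side0',dict(lone=(315,210,350,280),p1=(270,132,290,185),p2=(304,142,326,196),rack=(190,220,285,350)))):
    d=dict(np.load(n+'.npz'));P=cloud(d);d['P']=P
    for k,(a,b,c,e) in boxes.items():
        p=P[b:e,a:c].reshape(-1,3);p=p[p[:,2]>.012]
        if k!='rack':
            p=p[p[:,2]<.14]
            for lo,hi in((.01,.06),(.08,.118)):
                q=p[(p[:,2]>lo)&(p[:,2]<hi)]
                if len(q)<15: continue
                f=least_squares(lambda x:np.hypot(q[:,0]-x[0],q[:,1]-x[1])-x[2],[*q[:,:2].mean(0),.011],loss='soft_l1',f_scale=.001)
                print(n,k,lo,len(q),np.round(f.x*1000,1),'zmax',p[:,2].max().round(4))
            t=p[p[:,2]>.12];print('   topc',len(t),np.round(t.mean(0),4) if len(t) else '')
    a,b,c,e=boxes['rack'];z=P[b:e,a:c,2]
    m=((z>.060)&(z<.072)).astype(np.uint8)
    nn,l,st,ce=cv2.connectedComponentsWithStats(m)
    for i in range(1,nn):
        if st[i,4]>8:
            q=P[b:e,a:c][l==i];print(n,'rim',st[i,4],(ce[i]+[a,b]).round(1),np.round((q.min(0)+q.max(0))/2*1000,1),np.round(np.ptp(q,axis=0)*1000,1))
    m=(z>.003)&(z<.009);q=P[b:e,a:c][m][:,:2].astype(np.float32);print('bar',len(q),cv2.minAreaRect(q))
    x=cv2.resize(d['image'][b:e,a:c],None,fx=5 if n=='top0' else 4.6,fy=5 if n=='top0' else 4.6,interpolation=cv2.INTER_CUBIC);ims.append(x)
    a,b,c,e=boxes['lone'];ims.append(cv2.resize(d['image'][b:e,a:c],None,fx=5,fy=5,interpolation=cv2.INTER_CUBIC))
H=600;W=800;c=np.zeros((H,W,3),np.uint8)
x=ims[0];c[:x.shape[0],:x.shape[1]]=x[:, :800];x=ims[1];c[320:320+x.shape[0],:x.shape[1]]=x
x=cv2.resize(ims[2],None,fx=.48,fy=.48);c[310:310+x.shape[0],300:300+x.shape[1]]=x[:290]
x=cv2.resize(ims[3],None,fx=.8,fy=.8);c[310:310+x.shape[0],600:600+x.shape[1]]=x
cv2.imwrite('pics/c0.png',c)
E
```

```text
top0 lone 0.01 30 [425.7 -28.3  13.7] zmax 0.1282
top0 lone 0.08 21 [425.7 -28.4  12.8] zmax 0.1282
   topc 135 [ 0.4252 -0.0289  0.1248]
top0 p1 0.01 73 [ 641.2 -318.9   46.6] zmax 0.1271
top0 p1 0.08 56 [ 610.3 -296.2    8.7] zmax 0.1271
   topc 57 [ 0.6097 -0.2955  0.124 ]
top0 p2 0.01 61 [ 512.5 -275.2   12. ] zmax 0.1289
top0 p2 0.08 55 [ 512.1 -275.    10.7] zmax 0.1289
   topc 93 [ 0.5115 -0.2741  0.1243]
top0 rim 96 [176.9 177.4] [602.3 170.3  66. ] [39.2 40.3 11.8]
top0 rim 94 [195.6 174.1] [602.9 121.6  64.5] [34.7 34.8  8.9]
top0 rim 68 [240.4 174.8] [597.9  23.1  64.7] [26.7 24.8  9.3]
top0 rim 84 [218.2 177.9] [592.6  72.1  65.1] [31.5 31.7  9.2]
top0 rim 55 [264.7 178. ] [589.  -30.5  65. ] [22.3 22.1  9.8]
bar 1998 ((0.6071393489837646, 0.07224215567111969), (0.35462573170661926, 0.14390620589256287), 88.26336669921875)
side0 lone 0.01 203 [426.9 -28.9  13.8] zmax 0.1278
side0 lone 0.08 175 [426.6 -28.6  12.6] zmax 0.1278
   topc 100 [ 0.4263 -0.0251  0.1244]
side0 p1 0.01 111 [ 611.6 -295.6    9. ] zmax 0.1274
side0 p1 0.08 84 [ 611.8 -295.8    8.4] zmax 0.1274
   topc 28 [ 0.6106 -0.2934  0.124 ]
side0 p2 0.01 336 [ 532.6 -317.6   56.3] zmax 0.1281
side0 p2 0.08 145 [ 520.1 -315.4   49.7] zmax 0.1281
   topc 42 [ 0.5125 -0.2714  0.1242]
side0 rim 77 [254.4 230.1] [590.5 -29.1  64.2] [23.2 22.1  8.4]
side0 rim 98 [242.  246.8] [599.8  23.3  64.5] [27.5 30.5  8.9]
side0 rim 120 [236.7 264.9] [593.8  72.   64.7] [31.3 31.7  9.3]
side0 rim 111 [225.1 283.8] [602.1 122.2  64.6] [32.3 37.   8.9]
side0 rim 165 [213.8 308.3] [603.7 171.4  66. ] [39.7 39.8 11.7]
bar 1884 ((0.6151050329208374, 0.05218030512332916), (0.2140899896621704, 0.3460560441017151), 17.390010833740234)
```

View pics/c0.png

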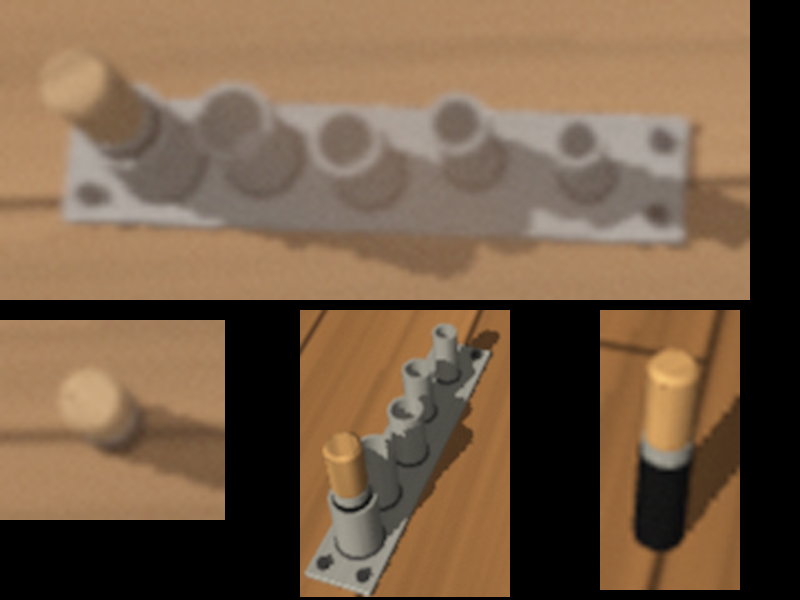

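```bash
cat >> h.py <<'E'
YAW=np.arctan2(-13.5,201.)
def target_rot():
    # tool x down, z along +-rack x, nearest to current
    M=T()[:3,:3];best=None
    for s in(1,-1):
        z=s*np.array([np.cos(YAW),np.sin(YAW),0]);x=np.array([0,0,-1.]);W=np.stack([x,np.cross(z,x),z],1)
        r=R.from_matrix(M.T@W).as_rotvec()
        if best is None or np.linalg.norm(r)<np.linalg.norm(best[1]):best=(W,r)
    return best
def go(p,n=1):
    """remaining shift in tool units + turn units"""
    M=T();W,r=target_rot();d=np.array(p)-M[:3,3]
    print('pos',M[:3,3].round(4),'dp now-axes',(M[:3,:3].T@d/.12).round(3),'dp target-axes',(W.T@d/.12).round(3),'turn',(r/(np.pi/2)).round(3))
    s=get_state();print('F',s['contact_force'].round(2),'mom',s['moment'].round(3),'w',s['width'].round(4),'t',round(s['clock'],2),'q',s['qpos'].round(2))
E
python3 - <<'E'
from h import *
print(T().round(3),target_rot());go([.4265,-.0285,.23])
E
```

```text
[[-0.001 -0.952  0.306  0.176]
 [-0.002  0.306  0.952  0.547]
 [-1.     0.    -0.002  0.231]
 [ 0.     0.     0.     1.   ]] (array([[ 0.        ,  0.0670132 ,  0.99775209],
       [ 0.        ,  0.99775209, -0.0670132 ],
       [-1.        ,  0.        ,  0.        ]]), array([ 1.32707707e+00, -1.53149204e-03,  9.17017839e-04]))
pos [0.1756 0.547  0.2305] dp now-axes [ 0.01  -3.457 -3.927] dp target-axes [ 0.005 -4.645  2.407] turn [ 0.845 -0.001  0.001]Traceback (most recent call last):
  File "<stdin>", line 2, in <module>
  File "h.py", line 26, in go
    s=get_state();print('F',s['contact_force'].round(2),'mom',s['moment'].round(3),'w',s['width'].round(4),'t',round(s['clock'],2),'q',s['qpos'].round(2))
                                                                                       ^^^^^^^^^^^^^^^^
AttributeError: 'float' object has no attribute 'round'
```

Request:
arm_command --series '[{"dp": [0,-0.33,-0.376],"angular": [0.106,0,0],"gripper": 85},{"dp": [0,-0.387,-0.316],"angular": [0.106,0,0],"gripper": 85},{"dp": [0,-0.434,-0.248],"angular": [0.106,0,0],"gripper": 85},{"dp": [0,-0.469,-0.173],"angular": [0.106,0,0],"gripper": 85},{"dp": [0,-0.491,-0.093],"angular": [0.106,0,0],"gripper": 85},{"dp": [0,-0.5,-0.01],"angular": [0.106,0,0],"gripper": 85},{"dp": [0,-0.495,0.072],"angular": [0.106,0,0],"gripper": 85},{"dp": [0,-0.476,0.153],"angular": [0.106,0,0],"gripper": 85}]'

```text
clock: 1.1
position: [0.362, 0.094, 0.2285]
ee_rot: [0.707, 0.036, 0.706, -0.038]
contact_force: [1.6, -0.1, 0.2]
width: 0.0852
```

```bash
sed -i "s/s\['width'\].round(4)/s['width']/" h.py; python3 - <<'E'
from h import *
go([.4265,-.0285,.23])
E
```

```text
pos [0.362  0.094  0.2285] dp now-axes [-0.009 -0.959  0.642] dp target-axes [-0.012 -0.983  0.604] turn [-0.025  0.001  0.002]
F [ 1.58 -0.1   0.17] mom [-0.029 -0.031 -0.011] w 0.08523338237195789 t 1.1 q [ 0.07 -0.03  1.88 -0.    1.29  0.18]
```

Request:
arm_command --series '[{"dp": [0,-0.3,0.2],"angular": [-0.025,0,0],"gripper": 85},{"dp": [0,-0.3,0.2],"angular": [0,0,0],"gripper": 85},{"dp": [0,-0.28,0.15],"angular": [0,0,0],"gripper": 85},{"dp": [0,-0.1,0.06],"angular": [0,0,0],"gripper": 85},{"dp": [0,0,0],"angular": [0,0,0],"gripper": 85},{"dp": [0,0,0],"angular": [0,0,0],"gripper": 85},{"dp": [0,0,0],"angular": [0,0,0],"gripper": 85},{"dp": [0,0,0],"angular": [0,0,0],"gripper": 85}]'

```text
clock: 2.1
position: [0.4248, -0.0334, 0.2276]
ee_rot: [0.706, 0.025, 0.707, -0.025]
contact_force: [-0.8, 0.2, -0.1]
width: 0.0853
```

```bash
python3 - <<'E'
from h import *
go([.4265,-.0285,.23])
d=grab('wrist','w1');print(d['mount'].round(4),d['mtx'])
P=cloud(d);m=(P[...,2]>.115)&(P[...,2]<.135)
q=P[m];q=q[np.hypot(q[:,0]-.4265,q[:,1]+.0285)<.04];print(len(q),q.mean(0),(q.min(0)+q.max(0))/2,np.ptp(q,axis=0))
E
```

```text
pos [ 0.4248 -0.0334  0.2276] dp now-axes [-0.02   0.042  0.011] dp target-axes [-0.02   0.042  0.011] turn [-0.003 -0.001  0.   ]
F [-0.82  0.2  -0.13] mom [-0.007 -0.014  0.015] w 0.08530181604129039 t 2.1 q [-0.24  0.05  1.8  -0.    1.3  -0.17]
[[-5.000e-04  2.863e-01 -9.581e-01 -1.421e-01]
 [ 1.000e-04  9.581e-01  2.863e-01  7.220e-02]
 [ 1.000e+00  1.000e-04 -5.000e-04  1.000e-04]
 [ 0.000e+00  0.000e+00  0.000e+00  1.000e+00]] [[350.25635788   0.         280.32800426]
 [  0.         350.25635788 206.35241428]
 [  0.           0.           1.        ]]
968 [ 0.42571932 -0.0284524   0.12348217] [ 0.42567895 -0.02970261  0.1206877 ] [0.02531516 0.02593225 0.01107514]
```

View pics/w1.png

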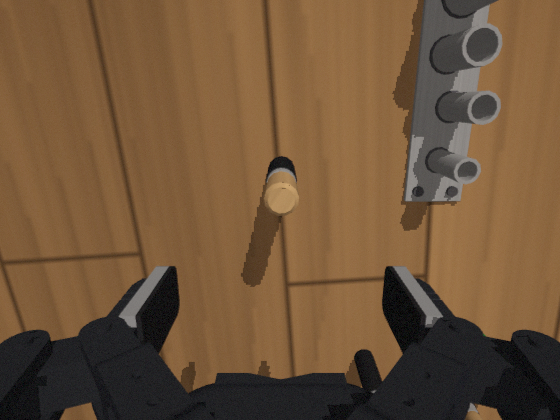

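The wrist view shows the lone plug, handle top at (282,198). Its handle is about 26 mm across, so it is the 28 mm plug. I'll go down around the handle.

Request:
arm_command --series '[{"dp": [0.2,0.042,0.011],"angular": [0,0,0],"gripper": 85},{"dp": [0.25,0,0],"angular": [0,0,0],"gripper": 85},{"dp": [0.25,0,0],"angular": [0,0,0],"gripper": 85},{"dp": [0.25,0,0],"angular": [0,0,0],"gripper": 85},{"dp": [0.15,0,0],"angular": [0,0,0],"gripper": 85},{"dp": [0.04,0,0],"angular": [0,0,0],"gripper": 85},{"dp": [0,0,0],"angular": [0,0,0],"gripper": 85},{"dp": [0,0,0],"angular": [0,0,0],"gripper": 85}]'

```text
clock: 3.15
position: [0.4286, -0.0262, 0.09]
ee_rot: [0.709, 0.023, 0.705, -0.024]
contact_force: [-0.3, 0.3, 0.4]
width: 0.0852
```

```bash
python3 - <<'E'
from h import *
go([.426,-.0285,.086])
E
```

```text
pos [ 0.4286 -0.0262  0.09  ] dp now-axes [ 0.033 -0.02  -0.021] dp target-axes [ 0.034 -0.02  -0.021] turn [0.    0.004 0.   ]
F [-0.31  0.29  0.36] mom [ 0.012  0.004 -0.01 ] w 0.08523159061918968 t 3.15 q [-0.22  0.19  2.02  0.    0.92 -0.16]
```

Request:
arm_command --series '[{"dp": [0.033,-0.02,-0.021],"angular": [0,0.004,0],"gripper": 85},{"dp": [0,0,0],"angular": [0,0,0],"gripper": 60},{"dp": [0,0,0],"angular": [0,0,0],"gripper": 30},{"dp": [0,0,0],"angular": [0,0,0],"gripper": 15},{"dp": [0,0,0],"angular": [0,0,0],"gripper": 15},{"dp": [0,0,0],"angular": [0,0,0],"gripper": 15},{"dp": [0,0,0],"angular": [0,0,0],"gripper": 15},{"dp": [0,0,0],"angular": [0,0,0],"gripper": 15}]' --grip_force 60

```text
clock: 4.15
position: [0.4267, -0.029, 0.0874]
ee_rot: [0.707, 0.023, 0.706, -0.024]
contact_force: [-0.8, -0.5, 0.4]
width: 0.0248
```

```bash
python3 - <<'E'
from h import *
go([.426,-.0285,.086])
E
```

```text
pos [ 0.4267 -0.029   0.0874] dp now-axes [ 0.012  0.003 -0.006] dp target-axes [ 0.012  0.003 -0.006] turn [0.    0.001 0.001]
F [-0.84 -0.46  0.42] mom [-0.002  0.114 -0.009] w 0.024751406381144418 t 4.15 q [-0.23  0.2   2.02 -0.    0.92 -0.16]
```

Request:
arm_command --series '[{"dp": [-0.15,0,0],"angular": [0,0,0],"gripper": 15},{"dp": [-0.3,0,0],"angular": [0,0,0],"gripper": 15},{"dp": [-0.25,0,0],"angular": [0,0,0],"gripper": 15},{"dp": [-0.1,0.14,0.25],"angular": [0,0,0],"gripper": 15},{"dp": [0,0.16,0.3],"angular": [0,0,0],"gripper": 15},{"dp": [0,0.16,0.3],"angular": [0,0,0],"gripper": 15},{"dp": [0,0.16,0.3],"angular": [0,0,0],"gripper": 15},{"dp": [0,0.05,0.14],"angular": [0,0,0],"gripper": 15}]'

```text
clock: 5.15
position: [0.5884, 0.0432, 0.1829]
ee_rot: [0.706, 0.024, 0.708, -0.024]
contact_force: [-0.3, -0.3, -1.2]
width: 0.0246
```

Request:
arm_command --series '[{"dp": [0,0,0],"angular": [0,0,0],"gripper": 15},{"dp": [0,0,0],"angular": [0,0,0],"gripper": 15},{"dp": [0,0,0],"angular": [0,0,0],"gripper": 15},{"dp": [0,0,0],"angular": [0,0,0],"gripper": 15},{"dp": [0,0,0],"angular": [0,0,0],"gripper": 15},{"dp": [0,0,0],"angular": [0,0,0],"gripper": 15},{"dp": [0,0,0],"angular": [0,0,0],"gripper": 15},{"dp": [0,0,0],"angular": [0,0,0],"gripper": 15}]'

```text
clock: 6.15
position: [0.5856, 0.0425, 0.1819]
ee_rot: [0.704, 0.024, 0.709, -0.025]
contact_force: [0.6, 1.0, -1.2]
width: 0.0249
```

```bash
python3 - <<'E'
from h import *
go([.6025,.122,.175])
d=grab('wrist','w2');P=cloud(d);M=d['c2w']
p=np.array([.6025,.122,.066]);c=np.linalg.inv(M)@np.append(p,1);K=d['mtx'];u=K[0,0]*c[0]/-c[2]+K[0,2];v=-K[1,1]*c[1]/-c[2]+K[1,2];print('expected px',u,v,'depth',-c[2])
q=P.reshape(-1,3);q=q[(abs(q[:,2]-.0655)<.004)&(np.hypot(q[:,0]-.6025,q[:,1]-.122)<.024)]
print(len(q),((q.min(0)+q.max(0))/2).round(4),np.ptp(q,axis=0).round(4),q.mean(0))
u,v=int(u),int(v);a,b=max(u-70,0),max(v-55,0)
cv2.imwrite('pics/w2c.png',cv2.resize(d['image'][b:b+110,a:a+140],None,fx=5.5,fy=5.5,interpolation=cv2.INTER_CUBIC));print('crop',a,b)
E
```

```text
pos [0.5856 0.0425 0.1819] dp now-axes [0.056 0.671 0.095] dp target-axes [0.057 0.67  0.097] turn [-0.001 -0.004  0.001]
F [ 0.55  1.04 -1.19] mom [-0.027 -0.064 -0.028] w 0.024926588033424277 t 6.15 q [-0.05  0.33  1.55 -0.    1.27  0.02]
expected px 297.40575448283977 89.07039819561416 depth 0.24456795715915305
719 [0.6034 0.1208 0.0646] [0.0353 0.0354 0.0062] [0.60360324 0.12142156 0.06534926]
crop 227 34
```

View pics/w2c.png

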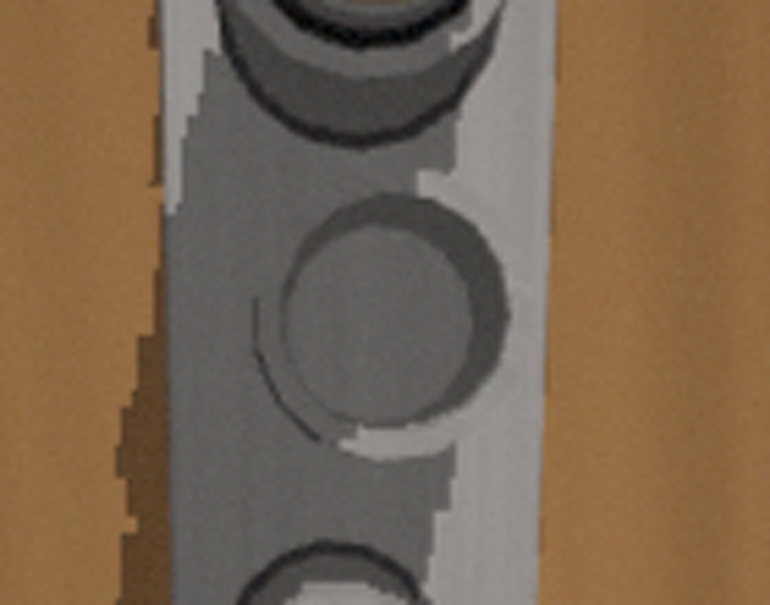

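View pics/w2.png

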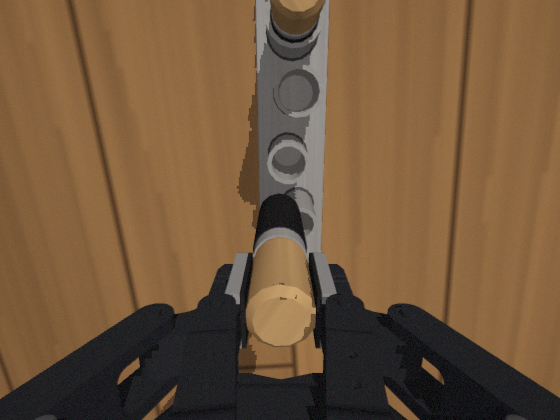

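The 28 mm socket is at full-frame pixel (299,90) and empty. The plug hangs straight in the jaws at (278,270). Next I'll fit the plug's axis in the same camera.

```bash
python3 - <<'E'
from h import *
from scipy.optimize import least_squares
d=dict(np.load('w2.npz'));P=cloud(d)[180:350,235:325].reshape(-1,3)
t=T()[:3,3];print(t)
for lo,hi,r in((.097,.155,.014),(.172,.218,.013)):
    q=P[(P[:,2]>lo)&(P[:,2]<hi)&(np.hypot(P[:,0]-t[0],P[:,1]-t[1])<.019)]
    f=least_squares(lambda x:np.hypot(q[:,0]-x[0]-x[2]*(q[:,2]-.13),q[:,1]-x[1]-x[3]*(q[:,2]-.13))-r,[*t[:2],0,0],loss='soft_l1',f_scale=.001)
    print(len(q),f.x.round(4),np.median(abs(f.fun)),q[:,2].min(),q[:,2].max())
go([.6034,.1212,.182])
E
```

```text
[0.58557322 0.0425213  0.1818999 ]
1234 [ 0.5848  0.0413  0.013  -0.0011] 0.00013655957714414808 0.09700824030448554 0.15494108920403124
4945 [ 0.5852  0.042   0.0055 -0.009 ] 0.00044288347205503724 0.1720198115019644 0.21799984194503558
pos [0.5856 0.0425 0.1819] dp now-axes [-0.002  0.664  0.103] dp target-axes [-0.001  0.664  0.104] turn [-0.001 -0.004  0.001]
F [ 0.03 -0.92 -1.42] mom [ 0.001 -0.045 -0.06 ] w 0.02482994129571618 t 6.2 q [-0.05  0.33  1.55 -0.    1.27  0.02]
```

Request:
arm_command --series '[{"dp": [0,0.18,0.03],"angular": [0,-0.004,0],"gripper": 15},{"dp": [0,0.22,0.04],"angular": [0,0,0],"gripper": 15},{"dp": [0,0.2,0.04],"angular": [0,0,0],"gripper": 15},{"dp": [0,0.05,0],"angular": [0,0,0],"gripper": 15},{"dp": [0,0,0],"angular": [0,0,0],"gripper": 15},{"dp": [0,0,0],"angular": [0,0,0],"gripper": 15},{"dp": [0,0,0],"angular": [0,0,0],"gripper": 15},{"dp": [0,0,0],"angular": [0,0,0],"gripper": 15}]'

```text
clock: 7.2
position: [0.6046, 0.1242, 0.1815]
ee_rot: [0.707, 0.025, 0.706, -0.025]
contact_force: [0.3, -0.4, -1.4]
width: 0.025
```

```bash
python3 - <<'E'
from h import *
go([.6042,.1224,.160])
E
```

```text
pos [0.6046 0.1242 0.1815] dp now-axes [ 0.18  -0.015 -0.003] dp target-axes [ 0.18  -0.015 -0.003] turn [-0.002  0.     0.   ]
F [ 0.31 -0.43 -1.39] mom [-0.047  0.03  -0.014] w 0.02495777165773032 t 7.2 q [ 0.09  0.37  1.49 -0.    1.28  0.16]
```

Request:
arm_command --series '[{"dp": [0.06,-0.015,-0.003],"angular": [0,0,0],"gripper": 15},{"dp": [0.08,0,0],"angular": [0,0,0],"gripper": 15},{"dp": [0.03,0,0],"angular": [0,0,0],"gripper": 15},{"dp": [0,0,0],"angular": [0,0,0],"gripper": 15},{"dp": [0,0,0],"angular": [0,0,0],"gripper": 15},{"dp": [0,0,0],"angular": [0,0,0],"gripper": 15},{"dp": [0,0,0],"angular": [0,0,0],"gripper": 15},{"dp": [0,0,0],"angular": [0,0,0],"gripper": 15}]'

```text
clock: 8.2
position: [0.6042, 0.1215, 0.1597]
ee_rot: [0.707, 0.025, 0.706, -0.025]
contact_force: [0.4, 0.1, -1.2]
width: 0.0247
```

```bash
python3 - <<'E'
from h import *
from scipy.optimize import least_squares
go([.6042,.1224,.1534])
t=T()[:3,3]
for n in('side','top','wrist'):
    d=grab(n,n+'3');P=cloud(d).reshape(-1,3);h=np.hypot(P[:,0]-t[0],P[:,1]-t[1])
    for lo,hi,r,m in((.078,.128,.014,.020),(.015,.055,.01795,.024)):
        q=P[(P[:,2]>lo)&(P[:,2]<hi)&(h<m)]
        if len(q)<20: print(n,lo,len(q));continue
        f=least_squares(lambda x:np.hypot(q[:,0]-x[0],q[:,1]-x[1])-r,t[:2],loss='soft_l1',f_scale=.001)
        print(n,lo,len(q),f.x.round(4),np.median(abs(f.fun)))
d=np.load('side3.npz');cv2.imwrite('pics/s3c.png',cv2.resize(d['image'][190:330,170:270],None,fx=4.2,fy=4.2,interpolation=cv2.INTER_CUBIC))
E
```

```text
pos [0.6042 0.1215 0.1597] dp now-axes [ 0.052  0.007 -0.   ] dp target-axes [ 0.052  0.007 -0.   ] turn [-0.003  0.     0.   ]
F [ 0.35  0.06 -1.17] mom [ 0.045 -0.002  0.019] w 0.024701404041252272 t 8.2 q [ 0.09  0.38  1.53 -0.    1.23  0.16]
side 0.078 263 [0.6049 0.1216] 0.0004284907768102829
side 0.015 185 [0.6049 0.1231] 0.0008002259263409153
top 0.078 119 [0.604  0.1225] 0.0003454355878734286
top 0.015 102 [0.6033 0.1226] 0.000318372228759951
wrist 0.078 1042 [0.6037 0.1203] 0.00014702804330482284
wrist 0.015 193 [0.6032 0.1204] 0.00016282986758330703
```

View pics/s3c.png

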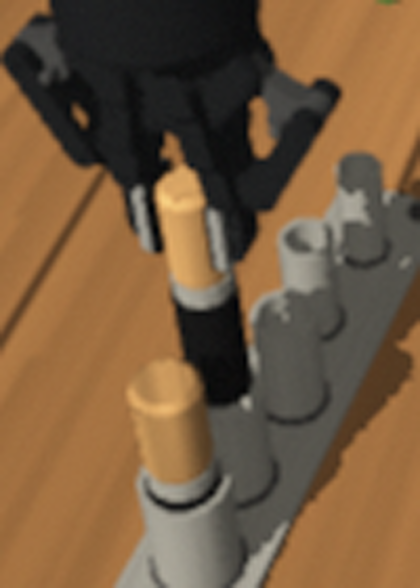

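The plug hangs just above the 28 mm socket. Its tip is at crop (225,395), with the pipe below it. Wrist and top agree to within 0.7 mm; side gives 1.5 mm in y but is partly hidden. I'll go down gently.

Request:
arm_command --series '[{"dp": [0.02,0.002,-0.004],"angular": [0,0,0],"gripper": 15},{"dp": [0.015,0,0],"angular": [0,0,0],"gripper": 15},{"dp": [0.012,0,0],"angular": [0,0,0],"gripper": 15},{"dp": [0.012,0,0],"angular": [0,0,0],"gripper": 15},{"dp": [0.012,0,0],"angular": [0,0,0],"gripper": 15},{"dp": [0.012,0,0],"angular": [0,0,0],"gripper": 15},{"dp": [0,0,0],"angular": [0,0,0],"gripper": 15},{"dp": [0,0,0],"angular": [0,0,0],"gripper": 15}]'

```text
clock: 9.35
position: [0.6035, 0.1218, 0.1487]
ee_rot: [0.707, 0.025, 0.707, -0.025]
contact_force: [0.6, -0.8, -0.8]
width: 0.025
```

```bash
python3 - <<'E'
from h import *
go([.6038,.1217,.1534])
E
```

```text
pos [0.6035 0.1218 0.1487] dp now-axes [-0.039 -0.     0.003] dp target-axes [-0.039 -0.     0.003] turn [-0.003 -0.     0.   ]
F [ 0.58 -0.78 -0.81] mom [-0.031  0.021  0.048] w 0.025024237287862617 t 9.35 q [ 0.09  0.39  1.54 -0.    1.21  0.16]
```

No contact force, and the tip is about 5 mm below the rim. I'll continue down.

Request:
arm_command --series '[{"dp": [0.02,0,0],"angular": [0,0,0],"gripper": 15},{"dp": [0.02,0,0],"angular": [0,0,0],"gripper": 15},{"dp": [0.02,0,0],"angular": [0,0,0],"gripper": 15},{"dp": [0.02,0,0],"angular": [0,0,0],"gripper": 15},{"dp": [0.02,0,0],"angular": [0,0,0],"gripper": 15},{"dp": [0.02,0,0],"angular": [0,0,0],"gripper": 15},{"dp": [0.02,0,0],"angular": [0,0,0],"gripper": 15},{"dp": [0,0,0],"angular": [0,0,0],"gripper": 15}]'

```text
clock: 10.35
position: [0.6034, 0.1218, 0.1306]
ee_rot: [0.707, 0.025, 0.707, -0.025]
contact_force: [0.4, -0.2, -1.6]
width: 0.0251
```

```bash
python3 - <<'E'
from h import *
go([.6035,.1218,.0934])
E
```

```text
pos [0.6034 0.1218 0.1306] dp now-axes [0.31  0.    0.001] dp target-axes [0.31  0.    0.001] turn [-0.003 -0.     0.   ]
F [ 0.44 -0.23 -1.61] mom [0.041 0.023 0.008] w 0.025077376569071087 t 10.35 q [ 0.09  0.4   1.57 -0.    1.17  0.16]
```

Request:
arm_command --series '[{"dp": [0.025,0,0],"angular": [0,0,0],"gripper": 15},{"dp": [0.03,0,0],"angular": [0,0,0],"gripper": 15},{"dp": [0.03,0,0],"angular": [0,0,0],"gripper": 15},{"dp": [0.03,0,0],"angular": [0,0,0],"gripper": 15},{"dp": [0.03,0,0],"angular": [0,0,0],"gripper": 15},{"dp": [0.03,0,0],"angular": [0,0,0],"gripper": 15},{"dp": [0.02,0,0],"angular": [0,0,0],"gripper": 15},{"dp": [0,0,0],"angular": [0,0,0],"gripper": 15}]'

```text
clock: 11.35
position: [0.6034, 0.1217, 0.1054]
ee_rot: [0.706, 0.025, 0.707, -0.025]
contact_force: [-0.1, 0.1, -0.9]
width: 0.0249
```

```bash
python3 - <<'E'
from h import *
go([.6035,.1218,.0934])
E
```

```text
pos [0.6034 0.1217 0.1054] dp now-axes [0.1   0.001 0.001] dp target-axes [0.1   0.001 0.001] turn [-0.003 -0.     0.   ]
F [-0.08  0.06 -0.92] mom [-0.005 -0.002  0.053] w 0.024885062408356008 t 11.35 q [ 0.09  0.43  1.6  -0.    1.11  0.16]
```

Request:
arm_command --series '[{"dp": [0.02,0,0],"angular": [0,0,0],"gripper": 15},{"dp": [0.02,0,0],"angular": [0,0,0],"gripper": 15},{"dp": [0.02,0,0],"angular": [0,0,0],"gripper": 15},{"dp": [0.01,0,0],"angular": [0,0,0],"gripper": 15},{"dp": [0.008,0,0],"angular": [0,0,0],"gripper": 15},{"dp": [0.008,0,0],"angular": [0,0,0],"gripper": 15},{"dp": [0.008,0,0],"angular": [0,0,0],"gripper": 15},{"dp": [0,0,0],"angular": [0,0,0],"gripper": 15}]'

```text
clock: 12.35
position: [0.6037, 0.1218, 0.0937]
ee_rot: [0.707, 0.025, 0.707, -0.025]
contact_force: [-0.1, 0.9, -2.2]
width: 0.0247
```

```bash
python3 - <<'E'
from h import *
go([.6035,.1218,.0934])
E
```

```text
pos [0.6037 0.1218 0.0937] dp now-axes [ 0.002 -0.    -0.001] dp target-axes [ 0.002 -0.    -0.001] turn [-0.003  0.     0.   ]
F [-0.1   0.92 -2.2 ] mom [-0.024  0.011  0.016] w 0.02474150840376182 t 12.35 q [ 0.09  0.44  1.62 -0.    1.09  0.16]
```

Request:
arm_command --series '[{"dp": [0.006,0,0],"angular": [0,0,0],"gripper": 15},{"dp": [0.006,0,0],"angular": [0,0,0],"gripper": 15},{"dp": [0,0,0],"angular": [0,0,0],"gripper": 15},{"dp": [0,0,0],"angular": [0,0,0],"gripper": 35},{"dp": [0,0,0],"angular": [0,0,0],"gripper": 60},{"dp": [0,0,0],"angular": [0,0,0],"gripper": 60},{"dp": [0,0,0],"angular": [0,0,0],"gripper": 60},{"dp": [0,0,0],"angular": [0,0,0],"gripper": 60}]'

```text
clock: 13.35
position: [0.6045, 0.1219, 0.0933]
ee_rot: [0.708, 0.025, 0.706, -0.025]
contact_force: [-1.0, -0.7, 0.4]
width: 0.0603
```

Request:
arm_command --series '[{"dp": [-0.1,0,0],"angular": [0,0,0],"gripper": 60},{"dp": [-0.2,0,0],"angular": [0,0,0],"gripper": 60},{"dp": [-0.3,0,0],"angular": [0,0,0],"gripper": 60},{"dp": [-0.3,0,0],"angular": [0,0,0],"gripper": 60},{"dp": [-0.1,-0.2,-0.3],"angular": [0,0,0],"gripper": 60},{"dp": [0,-0.2,-0.4],"angular": [0,0,0],"gripper": 60},{"dp": [0,-0.1,-0.4],"angular": [0,0,0],"gripper": 60},{"dp": [0,0,0],"angular": [0,0,0],"gripper": 60}]'

```text
clock: 14.35
position: [0.4665, 0.0701, 0.2224]
ee_rot: [0.71, 0.025, 0.703, -0.025]
contact_force: [-0.3, -0.8, 0.5]
width: 0.0598
```

```bash
python3 - <<'E'
from h import *
go([.6035,.1218,.0934])
d=grab('side','s5');e=grab('top','t5')
for n,x in(('side',d),('top',e)):
  P=cloud(x).reshape(-1,3)
  for nm,c in(('p28',(.6036,.1218)),('p32',(.603,.171)),('p24',(.512,-.2745)),('p20',(.611,-.2955))):
    q=P[(np.hypot(P[:,0]-c[0],P[:,1]-c[1])<.02)&(P[:,2]>.09)];q=q[q[:,2]<.16]
    print(n,nm,len(q),'ztop',np.percentile(q[:,2],[90,98]).round(4),q[q[:,2]>.115].mean(0).round(4))
cv2.imwrite('pics/s5c.png',np.hstack([cv2.resize(d['image'][120:360,170:360],None,fx=2.4,fy=2.4),cv2.resize(e['image'][140:260,150:220],(336,576))]))
E
```

```text
pos [0.4665 0.0701 0.2224] dp now-axes [1.087 0.511 1.097] dp target-axes [1.075 0.507 1.11 ] turn [-0.002  0.007 -0.   ]
F [-0.3  -0.83  0.53] mom [ 0.008 -0.073 -0.01 ] w 0.05979725461226011 t 14.35 q [ 0.    0.12  1.73 -0.    1.28  0.07]
side p28 321 ztop [0.1321 0.1331] [0.6016 0.1267 0.1279]
side p32 432 ztop [0.1321 0.1331] [0.6009 0.1743 0.1283]Traceback (most recent call last):
  File "<stdin>", line 8, in <module>
    return _quantile_unchecked(
        a, q, axis, out, overwrite_input, method, keepdims, weights)
    return _ureduce(a,
                    func=_quantile_ureduce_func,
    ...<5 lines>...
                    overwrite_input=overwrite_input,
                    method=method)
    r = func(a, **kwargs)
    result = _quantile(arr,
                       quantiles=q,
    ...<2 lines>...
                       out=out,
                       weights=wgt)
    slices_having_nans = np.isnan(arr[-1, ...])
                                  ~~~^^^^^^^^^
IndexError: index -1 is out of bounds for axis 0 with size 0
```

```bash
python3 - <<'E'
from h import *
d=dict(np.load('t5.npz'));P=cloud(d).reshape(-1,3)
for nm,c in(('p28',(.6036,.1218)),('p32',(.603,.171)),('p24',(.512,-.2745)),('p20',(.611,-.2955))):
    q=P[(np.hypot(P[:,0]-c[0],P[:,1]-c[1])<.02)&(P[:,2]>.115)&(P[:,2]<.16)]
    print(nm,len(q),q.mean(0).round(4),q[:,2].max().round(4) if len(q) else '')
s=np.load('s5.npz')['image']
cv2.imwrite('pics/s5c.png',np.hstack([cv2.resize(s[120:360,170:360],None,fx=2.4,fy=2.4),cv2.resize(d['image'][140:260,150:220],(336,576))]))
E
```

```text
p28 81 [0.6061 0.1207 0.1303] 0.1347
p32 0 [nan nan nan] 
p24 99 [ 0.5113 -0.2738  0.1242] 0.1291
p20 67 [ 0.6091 -0.2952  0.1234] 0.1272<stdin>:5: RuntimeWarning: Mean of empty slice.
  ret = um.true_divide(
```

View pics/s5c.png

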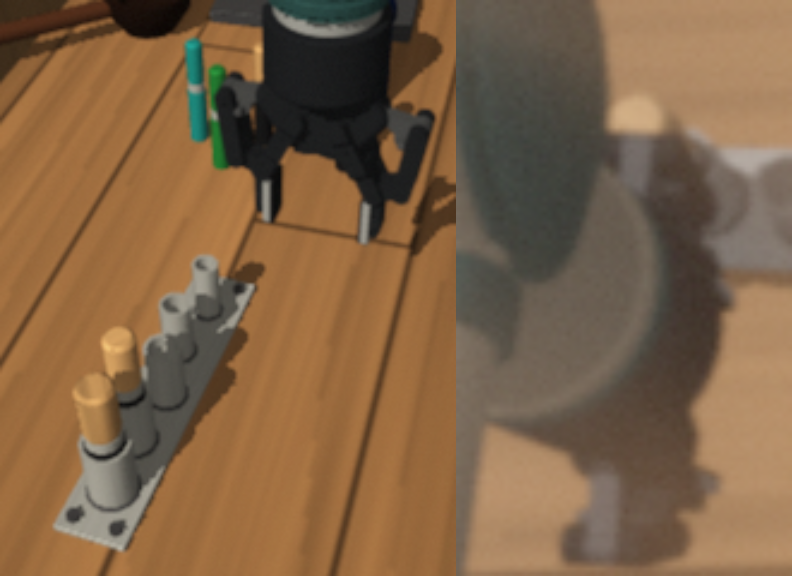

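The plug stands home in the 28 mm socket, next to the 32 mm one, at the same height. The gripper is clear of everything, so I'm handing in.

```bash
python3 -c "
from rig import sign_off;print(sign_off())"
```

```text
the job is handed in; nothing more can be done
None
```

I put the lone plug, which measured as the 28 mm one, into the 28 mm socket, let go of it and handed the job in. That took about 14.5 of the 58 s, and the force readings, taken once after each move, stayed within about 2 N, near sensor noise.

**Seating:** the side camera shows its top level with the seated 32 mm plug, and the TCP height at release puts its end on the socket floor. It stands upright, with the gripper open and clear.

**Plugs by the mug:** the top camera finds both within about 1 mm of where they started.

**Checks that fell short:**
- Just before insertion the side camera put the plug 1.5 mm off in y. The top and wrist cameras said about 0.1 mm, and I went with those two; the plug went in without any contact I could feel.
- In the last top picture the arm hid the 32 mm plug, so only the side camera checked it: seated and not visibly moved.
- I didn't measure the mug again, but the arm never went near it.

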